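Dial the combination bolt and open the packer drawer

TASK

Unlock the packer drawer: with a light touch roll the three number wheels of its combination bolt to 3-8-5 (read left to right, standing at the drawer front), then slide the bolt fully back by its knob and pull the drawer out by at least 60 mm. Leave the code set and the bolt back, do not lean hard on the lock (never over 25 N), and leave the four things lying on top of the unit where they are.

Things in the scene. Friction and masses are not known exactly. Their poses are not given: they have to be found in the camera images.
- unit: brushed aluminium drawer unit on the counter, 300 deep (x) x 440 wide (y) x 85 mm high, flat top deck at 85 mm; origin at the centre of its underside, x from the drawer front to the back, y along the front to the left as one stands at the front, z up. Fixed to the counter. The drawer front is at its -x side, towards the robot
- lock: grey lock body of a combination slide bolt, screwed on the deck near the front: 40 (x) x 90 (y) x 22 mm high, origin at the centre of its base on the deck, axes as the unit's. A row of three black number wheels on one axle (along y, 15 mm over the deck) stands 9 mm proud through its top. Wheels and axle do not give. A fingertip pressed on a rim with about 10 N grips well enough to roll it; much less slips
- top_left (a point): topmost point of the left wheel's rim (unit's +y side); fixed in space, does not turn with the wheel. Wheels: 32 mm across, 11 mm wide, 24 mm apart along y, tops 31 mm over the deck; white numerals 0 to 9 round the rim, heads away from the drawer front; the digit that counts is the one on top, in line with the white index lines on the lock body
- top_mid (a point): topmost point of the middle wheel's rim, likewise
- top_right (a point): topmost point of the right wheel's rim, likewise
- wheel_left (a joint): left wheel (first digit of the code): rad, grows as the wheel's top is rolled away from the drawer front (unit's +x); 0 = digit 0 on top, 0.628 rad (10 mm of rim) a digit, no end stops: digit on top = value / 0.628, modulo 10. Let go, a sprung click pulls it to the middle of the nearest digit; 3 to 4 N along the rim takes it over a click
- wheel_mid (a joint): middle wheel (second digit), same meaning
- wheel_right (a joint): right wheel (third digit), same meaning
- bolt_knob (a point): the bolt's steel knob, an upright round post 13 mm across with a 16 mm cap, standing from the bolt's axis (15 mm over the deck) up to 39 mm over the deck, to the left of the lock body; the point is on the post's axis, 27 mm over the deck. With the bolt shut it is 85 mm left of the lock's centre, 33 mm clear of the lock body
- bolt (a joint): travel of the slide bolt, m: 0 shut (its tip in the keeper eye of the drawer, right of the lock body), 0.022 fully back; slides towards the unit's +y (left). Friction about 2 N. Until all three digits of the code are on top it is blocked after 2 mm
- handle (a point): point on the centre line of the drawer's bar handle, 90 mm right of the front's middle and clear of the lock: round steel bar 10 mm thick along y, 280 mm long, 60 mm above the counter, its centre line 42 mm in front of the drawer front (37 mm of free gap behind the bar); moves with the drawer
- drawer (a joint): how far the drawer is pulled out, m: 0 shut, 0.11 at its stop; slides towards the unit's -x. Friction about 2 N. Held shut by the bolt until that is back
- fanlight_mid (a point): centre of the cream fanlight handle lying on the deck, about 125 x 30 mm, 27 mm high; leave alone
- peg_mid (a point): centre of the bronze casement peg, a 22 x 50 mm plate with an upright pin, 30 mm high; leave alone
- bumper_mid (a point): centre of the round rubber bumper stop, 34 mm across, 20 mm high; leave alone
- glass_mid (a point): centre of the smoked glass square, 100 x 100 x 6 mm, lying flat; leave alone

How it is judged (in metres and radians):
On the way, in this order (a step that is already met when the one before it is completed fails the run):
1. the three wheels show 3-8-5 ((value of joint wheel_left between -4.5382 and -4.2582 rad or value of joint wheel_left between 1.745 and 2.025 rad or value of joint wheel_left between 8.0281 and 8.3081 rad) and (value of joint wheel_mid between -1.3966 and -1.1166 rad or value of joint wheel_mid between 4.8865 and 5.1665 rad or value of joint wheel_mid between 11.1697 and 11.4497 rad) and (value of joint wheel_right between -3.2816 and -3.0016 rad or value of joint wheel_right between 3.0016 and 3.2816 rad or value of joint wheel_right between 9.2848 and 9.5648 rad) and value of joint bolt below 0.005 m), for 0.2 s.
2. the bolt is slid fully back with the code still set ((value of joint wheel_left between -4.5382 and -4.2582 rad or value of joint wheel_left between 1.745 and 2.025 rad or value of joint wheel_left between 8.0281 and 8.3081 rad) and (value of joint wheel_mid between -1.3966 and -1.1166 rad or value of joint wheel_mid between 4.8865 and 5.1665 rad or value of joint wheel_mid between 11.1697 and 11.4497 rad) and (value of joint wheel_right between -3.2816 and -3.0016 rad or value of joint wheel_right between 3.0016 and 3.2816 rad or value of joint wheel_right between 9.2848 and 9.5648 rad) and value of joint bolt above 0.019 m and value of joint drawer below 0.01 m), for 0.2 s.
At the end, for the whole second after the job is handed in: The wheels show 3-8-5 (each within 8 degrees of the digit's middle), the bolt is at least 18 mm back, the drawer is at rest and out by at least 60 mm, the four things on top lie within 20 mm of where they were ((value of joint wheel_left between -4.5382 and -4.2582 rad or value of joint wheel_left between 1.745 and 2.025 rad or value of joint wheel_left between 8.0281 and 8.3081 rad) and (value of joint wheel_mid between -1.3966 and -1.1166 rad or value of joint wheel_mid between 4.8865 and 5.1665 rad or value of joint wheel_mid between 11.1697 and 11.4497 rad) and (value of joint wheel_right between -3.2816 and -3.0016 rad or value of joint wheel_right between 3.0016 and 3.2816 rad or value of joint wheel_right between 9.2848 and 9.5648 rad) and value of joint bolt above 0.018 m and value of joint drawer above 0.06 m and velocity of joint drawer between -0.01 and 0.01 m/s and distance of each of fanlight_mid, peg_mid, bumper_mid, glass_mid from where it was at the start of the episode below 0.02 m); the robot touches nothing.
It fails at once if the lock (its body or wheels) is pressed with more than 25 N (contact force between any of the fingers, the arm and lock above 25 N).
It fails at once if the cream fanlight handle is shifted by more than 20 mm (distance of fanlight_mid from where it was at the start of the episode above 0.02 m).
It fails at once if the bronze casement peg is shifted by more than 20 mm (distance of peg_mid from where it was at the start of the episode above 0.02 m).
It fails at once if the rubber bumper stop is shifted by more than 20 mm (distance of bumper_mid from where it was at the start of the episode above 0.02 m).
It fails at once if the smoked glass square is shifted by more than 20 mm (distance of glass_mid from where it was at the start of the episode above 0.02 m).
It also fails if it takes over 72 s, if anything falls off the work surface, if the arm or the gripper's body presses on something with over 40 N, if the wrist force passes 120 N, or if a joint passes its speed limit or range.

ROBOT

A 7-joint arm with a two-finger parallel gripper is mounted at the origin on the work surface. World frame = base frame: x ahead of the robot, y to its left, z up, the work surface at z = 0. Lengths are in mm, angles in rad, forces in N, time in s.
With the tool pointing down it reaches from about 400 to 875 mm from the base axis. Payload 4.4 kg.
Tool frame: the origin (TCP) lies at the very end of the fingers, on their centre line; the grasp point (between the pads) lies 19 mm behind it; z points along the fingers, x is the direction in which the jaws open and shut, and the axes are right-handed (so a half turn about z gives the same grasp; the last joint's range is limited). The gripper opens to 85 mm and grips with 20 to 120 N. Pads are 22 mm wide; open, the fingers measure 114 mm over their backs; the gripper's body (76 mm by 85 mm) begins 54 mm behind the grasp point. The pads swing forward as they close: fully open they stand 13 mm farther back than shut.
Start: joints at [-1.343, 0.628, 0.038, 1.517, -0.027, 0.996, -0.02], TCP at [188.21, 622.169, 231.313] pointing down, gripper open.
Joint ranges: [-3.06, 3.06], [-0.37, 2.12], [-1.25, 1.32], [0.18, 2.47], [-1.1, 4.24], [0.23, 1.98], [-2.94, 2.94]. Speed limits (rad/s): [2.57, 2.57, 3.14, 3.14, 3.14, 3.14, 3.14].

INTERFACE

Orientations are given as [roll, pitch, yaw] about the fixed x, y, z axes, in that order (R = Rz(yaw) Ry(pitch) Rx(roll)).
In Python, from cell import ctrl, get_image, job, models gives the robot as it stands.
- The arm moves only by the tool move_arm, never from a script. Its argument "moves" is a list that holds one entry, the list of rows, each a list of 6 numbers: the shift along the tool's x, y, z in m, then the turn, a rotation vector about the tool's x, y, z in rad. A call has 1 to 20 rows; each row is the pose to reach, as a shift and turn from the pose commanded when the call began, along the tool's axes at that moment; what a row does not reach only later rows make up. A row lasts 1/8 s, in which the tool goes at most 62.5 mm and 10.7 degrees, less where a joint would pass 70% of its speed; a pose out of reach is approached as far as the arm can. A call with a gripper value outside its range is refused whole. "jaw" is the opening, from 0 (shut) to 1 (fully open), set as the call begins (left out, the last holds). The fingers move at their own pace and stop on an object; the grip force is fixed at half the most. Time passes only in rows, so rows that repeat a pose let the fingers close. It gives the time, the measured TCP pose, the force and the opening at its end, in the units of the state.
- ctrl.read_state(): the state, without advancing time (a new reading comes with each control period).
- get_image(name): name is "side" or "top" or "wrist"; returns a dict with "color" (400x640x3 uint8, blue, green, red), "fov_y" (degrees; the focal length in pixels is half the picture's height over the tangent of half this angle, whatever the lens; pixels are square), "cx", "cy" (the principal point, pixels), "origin" and "orientation" of the camera in the world; the wrist camera has in their place "hand_eye" (4x4, takes a point from camera to tool coordinates, whose origin is the TCP and whose axes are the tool frame's). Camera axes: x right, y up, looking along -z (the intrinsics and any distortion apply to the point x, -y, -z); pixel columns grow to the right and rows downward; lengths in mm; the calibration is good to about 2 mm. A picture is of the moment at which its call begins: read the wrist's pose just before it. There is no depth.
- job.finish_job(): hands the job in, once; it reports no verdict.
Trained networks look in the newest picture that a camera, given by its name, has taken for a name from the list of things; names that differ only in an ending like _2 or _b are one class to them, and where a whole thing is asked for, a point or a joint stands for the part that bears it (a point fixed in the world has none). Each returns a list of dicts, best first, with "score" (0 to 1); they miss things now and then, are a little off and sometimes report something else, mostly with a low value. They report only what shows in the picture. A call takes as long as a camera call.
- models.cut_out(camera, thing): "pixels" (400x640 bool, what is visible of it) and "uv" ([column, row] in pixels, amid what is visible of it).
- models.place_of(camera, thing): "uv" ([column, row] in pixels: a listed point, or the origin of a listed thing).
The state is a dict: "clock": time; "qpos": joint angles; "qd": joint speeds; "tau": joint torques, N m; "eef_pos": TCP position; "tool_rot": TCP orientation; "force": force on the tool from outside, world axes, zero at the start; "torque": the same for the moment, N m; "width": finger opening in mm.
Only numpy, scipy, OpenCV 4.12 (cv2) and the standard library are available. Lean on these libraries where they do the work, as an engineer would, in place of code of your own. Each camera call takes 0.05 s, during which the arm holds its last target.

## Working session

There is one attempt and no reset: what is moved stays moved. The work goes in short steps, Python scripts to look and compute and a tool call to move; the robot and the scene stay as the last step left them, time stands still between calls to the robot, and variables do not carry over. Pictures are saved under pics/ and viewed, and the job is handed in when it is done.

Besides the shell and the picture viewer there is one more tool, called after "Call:" in YAML: its name, and indented under it one key for each argument. move_arm: Moves the arm, as the interface text tells. Its arguments: {"type":"object","properties":{"moves":{"type":"array","items":{"type":"array","items":{"type":"array","items":{"type":"number"}}}},"jaw":{"type":"number"}},"required":["moves"]}

```bash
mkdir -p pics; ls; python3 - <<'E'
from cell import ctrl,get_image,job,models
import cv2
s=ctrl.read_state();print(s)
for n in ["side","top","wrist"]:
    im=get_image(n);cv2.imwrite(f"pics/{n}0.png",im["color"])
    print(n,{k:v for k,v in im.items() if k!="color"})
E
```

```text
pics
{'clock': 0.0, 'qpos': array([-1.34282087,  0.62938651,  0.03843378,  1.51839483, -0.02701416,
        0.99626917, -0.02001367]), 'qd': array([ 1.88648589e-03, -5.61479079e-04,  7.51317670e-04,  3.49653968e-06,
        3.82141934e-04,  1.07969272e-04,  7.65871549e-04]), 'tau': array([ 3.04710147e-04, -5.63401723e+01,  1.22659508e+00, -1.93440878e+01,
        1.11251447e-02,  1.03376553e-02, -1.25364870e-06]), 'eef_pos': array([187.99994734, 621.55566774, 230.35417478]), 'tool_rot': array([3.14158114e+00, 1.94014104e-03, 1.27700548e+00]), 'force': array([-0.31286534, -0.16116386,  0.30873822]), 'torque': array([ 0.02017664, -0.03410094,  0.03417612]), 'width': 85.40793295233271}
side {'fov_y': 52.13883248269892, 'cx': 315.29705893292646, 'cy': 207.8371820312376, 'origin': array([ 211.8335501 , -478.85007622,  570.68878885]), 'orientation': array([ 0.92818292, -0.00961978, -0.75744982])}
top {'fov_y': 49.51156125847395, 'cx': 322.821594907474, 'cy': 199.12466828589416, 'origin': array([558.57001148, -27.96038895, 872.00518503]), 'orientation': array([ 0.12775503, -0.01350803, -1.55450886])}
wrist {'fov_y': 63.782722682657365, 'cx': 323.5680390405994, 'cy': 194.98309383753525, 'hand_eye': array([[ 9.99998607e-01,  9.16219039e-04,  1.39509322e-03,
         4.67874340e-01],
       [ 1.27744376e-03, -9.58096139e-01, -2.86443984e-01,
        -7.29023878e+01],
       [ 1.07418800e-03,  2.86445367e-01, -9.58095975e-01,
        -1.43500151e+02],
       [ 0.00000000e+00,  0.00000000e+00,  0.00000000e+00,
         1.00000000e+00]])}
```

View pics/side0.png

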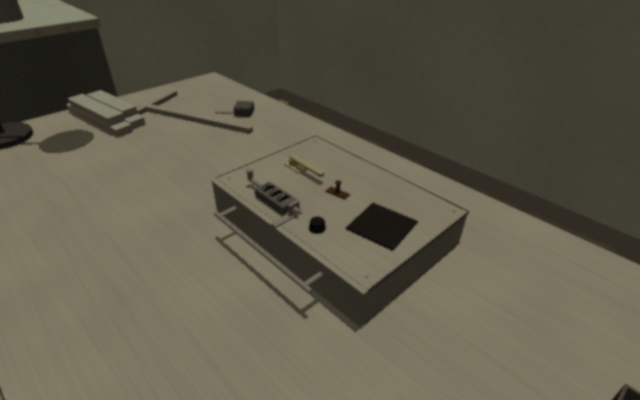

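View pics/top0.png

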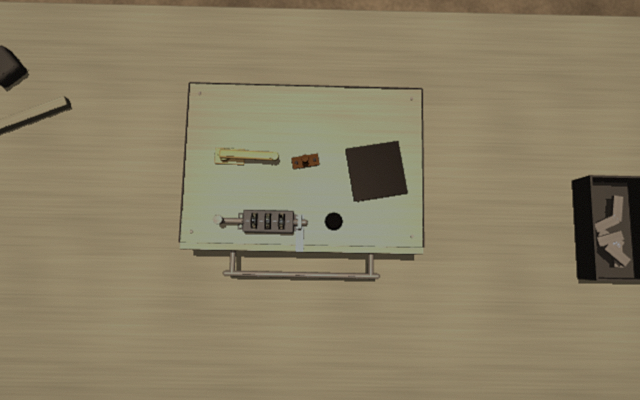

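```bash
cat > h.py <<'E'
import numpy as np,cv2
from scipy.spatial.transform import Rotation as R
from cell import ctrl,get_image,job,models
def cam(n):
    s=ctrl.read_state(); im=get_image(n)
    if n=="wrist":
        T=np.eye(4);T[:3,:3]=R.from_euler('xyz',s['tool_rot']).as_matrix();T[:3,3]=s['eef_pos']
        C=T@im['hand_eye'];Rm=C[:3,:3];o=C[:3,3]
    else:
        Rm=R.from_euler('xyz',im['orientation']).as_matrix();o=np.array(im['origin'])
    f=200/np.tan(np.radians(im['fov_y']/2))
    return dict(R=Rm,o=o,f=f,cx=im['cx'],cy=im['cy'],img=im['color'])
def ray(c,uv):
    d=np.array([(uv[0]-c['cx'])/c['f'],-(uv[1]-c['cy'])/c['f'],-1]);d=c['R']@d
    return d/np.linalg.norm(d)
def proj(c,P):
    p=c['R'].T@(np.asarray(P,float)-c['o']);return np.array([c['cx']+c['f']*p[0]/-p[2],c['cy']+c['f']*p[1]/p[2]])
def atz(c,uv,z):
    d=ray(c,uv);return c['o']+d*(z-c['o'][2])/d[2]
def tri(obs):
    A=np.zeros((3,3));b=np.zeros(3)
    for c,uv in obs:
        d=ray(c,uv);M=np.eye(3)-np.outer(d,d);A+=M;b+=M@c['o']
    X=np.linalg.solve(A,b)
    return X,[np.round(proj(c,X)-uv,1) for c,uv in obs]
E
python3 - <<'E'
from h import *
cs={n:cam(n) for n in("side","top")}
Z=dict(lock=85,unit=0,top_left=116,top_mid=116,top_right=116,bolt_knob=112,handle=60,fanlight_mid=98,peg_mid=95,bumper_mid=95,glass_mid=88)
for t,z in Z.items():
    obs=[]
    for n,c in cs.items():
        r=models.place_of(n,t)
        for q in r[:2]: print(t,n,np.round(q['uv'],1),round(q['score'],2),atz(c,q['uv'],z).round(1))
        if r: obs.append((c,r[0]['uv']))
    if len(obs)==2: print('   tri',*[x for x in tri(obs)])
E
```

```text
lock top [269.3 222.5] 0.77 [615.3  59.4  85. ]
unit side [331.4 225.8] 0.95 [ 7.204e+02 -7.000e-01  0.000e+00]
unit side [383.5 226.9] 0.43 [801.8 -81.1   0. ]
unit top [304.7 168.8] 0.91 [7.326e+02 1.000e-01 0.000e+00]
   tri [730.69428008   3.17330915  -7.37830171] [array([ 1.9, -0.2]), array([-1.4,  1.6])]
top_left side [266.2 183.1] 0.63 [616.7  87.  116. ]
top_left top [254.9 223.9] 0.56 [610.2  80.9 116. ]
   tri [610.43482099  79.54818231 122.37027121] [array([-0.4,  0. ]), array([ 0.3, -0.4])]
top_mid side [275.7 192.7] 0.68 [609.4  47.6 116. ]
top_mid top [269.6 220.5] 0.84 [616.6  55.6 116. ]
   tri [616.88134676  56.7550845  107.83774015] [array([ 0.2, -0. ]), array([-0.2,  0.2])]
top_right side [287.2 271.2] 0.73 [ 489.  -129.3  116. ]
top_right side [280.7 192.7] 0.61 [616.6  41.  116. ]
top_right top [281.5 221.4] 0.78 [615.4  34.8 116. ]
   tri [ 633.76144581   54.24766395 -122.26087389] [array([-0.3,  0. ]), array([ 0.2, -0.2])]
bolt_knob side [252.1 173.1] 0.52 [622.  142.3 112. ]
bolt_knob top [222.2 216.7] 0.77 [622.1 139.2 112. ]
   tri [621.23469341 139.3450963 
[... 262 characters left out ...]
 side [300.6 163.7] 0.79 [738.6 119.8  98. ]
fanlight_mid top [237.8 158. ] 0.76 [730.7 118.9  98. ]
   tri [731.95533035 116.39853966 101.96797248] [array([-1.2,  0.1]), array([ 1. , -1.1])]
peg_mid top [306.4 161.3] 0.66 [727.6  -5.7  95. ]
peg_mid top [280.9 223.1] 0.48 [613.9  37.6  95. ]
bumper_mid side [318.3 224.6] 0.59 [620.4 -61.4  95. ]
bumper_mid top [331.7 218.7] 0.59 [623.4 -53.4  95. ]
   tri [625.1044229  -54.55341306  88.12532784] [array([-0.8,  0.1]), array([ 0.5, -0.6])]
glass_mid side [385.  225.7] 0.81 [ 715.7 -142.1   88. ]
glass_mid top [374.2 170.7] 0.84 [ 713.9 -130.6   88. ]
   tri [ 718.6116312  -134.87591088   81.15396653] [array([-2.4,  0.4]), array([ 1.8, -1.7])]
```

```bash
python3 - <<'E'
from h import *
c=cam("top")
P=[atz(c,u,85) for u in[(188,83),(422,88),(424,247),(180,242)]]
print(np.round(P,1)); 
a=P[0]-P[1];b=P[3]-P[2];print([np.degrees(np.arctan2(-v[0],v[1])) for v in(a,b)])
m=models.cut_out("top","unit");print(m[0]['score'])
s=ctrl.read_state();T=R.from_euler('xyz',s['tool_rot'])
for tgt in [(612,57,225)]:
    d=T.inv().apply(np.array(tgt)-s['eef_pos'])/1000;print(d)
cv2.imwrite("pics/topz.png",cv2.resize(c['img'][130:290,170:430],None,fx=3,fy=3,interpolation=cv2.INTER_CUBIC))
E
```

```text
[[ 876.1  221.    85. ]
 [ 875.8 -221.7   85. ]
 [ 575.8 -221.5   85. ]
 [ 577.5  218.7   85. ]]
[np.float64(-0.03180231792715437), np.float64(-0.21698520541500163)]
0.87
[-0.41820444  0.56931914  0.006275  ]
```

View pics/topz.png

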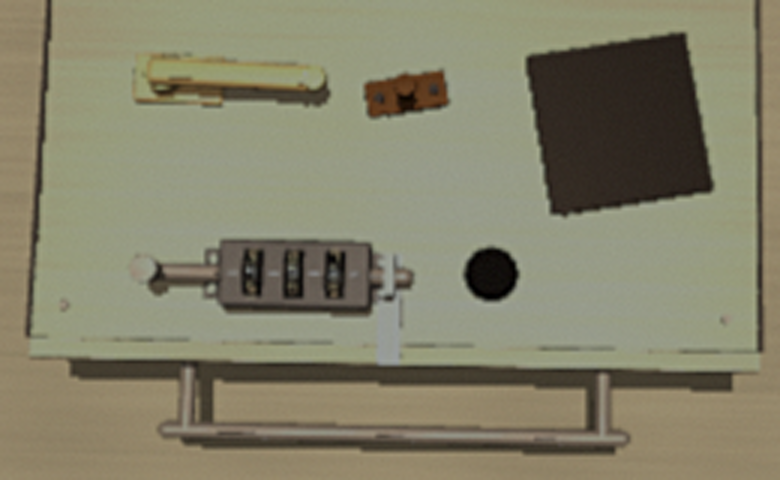

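Call:
move_arm:
  moves:
    - [[-0.035,0.047,0.0005,0,0,0.106],[-0.07,0.095,0.001,0,0,0.213],[-0.105,0.142,0.0015,0,0,0.319],[-0.139,0.19,0.002,0,0,0.426],[-0.174,0.237,0.0026,0,0,0.532],[-0.209,0.285,0.003,0,0,0.638],[-0.244,0.332,0.0037,0,0,0.745],[-0.279,0.38,0.004,0,0,0.851],[-0.314,0.427,0.0047,0,0,0.958],[-0.349,0.474,0.005,0,0,1.064],[-0.383,0.522,0.0057,0,0,1.17],[-0.418,0.569,0.006,0,0,1.277],[-0.418,0.569,0.006,0,0,1.277],[-0.418,0.569,0.006,0,0,1.277],[-0.418,0.569,0.006,0,0,1.277]]
  jaw: 0

```text
clock: 3.32
eef_pos: [611.1, 59.4, 225.2]
tool_rot: [-3.14, 0.001, 0.003]
force: [0.4, 0.1, 0.1]
width: -0.2
```

```bash
cat > look.py <<'E'
import sys
from h import *
tag=sys.argv[1]
s=ctrl.read_state();print(s['clock'],s['eef_pos'].round(1),s['tool_rot'].round(4),s['force'].round(2),round(s['width'],1))
c=cam("wrist");cv2.imwrite(f"pics/{tag}.png",c['img'])
for t,z in dict(lock=85,top_left=116,top_mid=116,top_right=116,bolt_knob=112,wheel_left=110).items():
    for q in models.place_of("wrist",t)[:2]: print(t,np.round(q['uv'],1),round(q['score'],2),atz(c,q['uv'],z).round(1))
r=cv2.rotate(c['img'],cv2.ROTATE_90_COUNTERCLOCKWISE)
cv2.imwrite(f"pics/{tag}r.png",r)
# zoom around lock
u=proj(c,(615,57,110)).astype(int);print(u)
z=c['img'][max(u[1]-70,0):u[1]+70,max(u[0]-60,0):u[0]+60]
cv2.imwrite(f"pics/{tag}z.png",cv2.resize(cv2.rotate(z,cv2.ROTATE_90_COUNTERCLOCKWISE),None,fx=5,fy=5,interpolation=cv2.INTER_CUBIC))
E
python3 look.py w1
```

```text
3.325 [611.1  59.4 225.2] [-3.1403e+00  7.0000e-04  2.9000e-03] [0.35 0.08 0.14] -0.2
lock [329.5 182.5] 0.97 [616.3  59.7  85. ]
top_mid [330.5 189.4] 0.81 [616.6  61.8 116. ]
top_right [328.3 219.5] 0.6 [615.   35.6 116. ]
bolt_knob [331.1  85.7] 0.66 [616.5 142.2 112. ]Traceback (most recent call last):
  File "look.py", line 7, in <module>
    for q in models.place_of("wrist",t)[:2]: print(t,np.round(q['uv'],1),round(q['score'],2),atz(c,q['uv'],z).round(1))
             ~~~~~~~~~~~~~~~^^^^^^^^^^^
ValueError: it knows: bolt_knob, bumper_mid, fanlight_mid, glass_mid, handle, lock, peg_mid, top_left, top_mid, top_right, unit
```

View pics/w1.png

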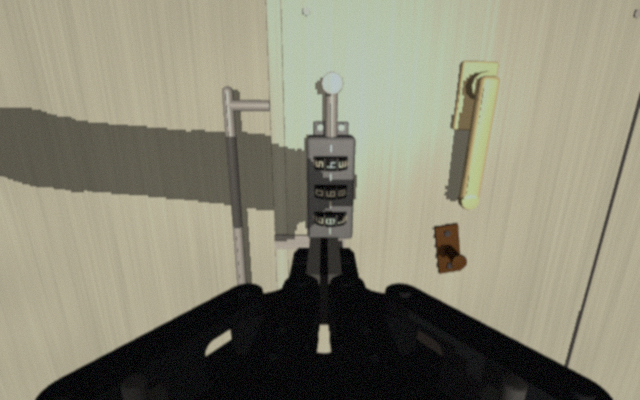

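```bash
sed -i 's/,wheel_left=110//' look.py; python3 look.py w2; python3 - <<'E'
from h import *
c=cam("wrist")
for p in [(611.1,59.4,225.2)]: print(proj(c,p))
z=c['img'][120:250,270:390]
z=cv2.rotate(z,cv2.ROTATE_90_COUNTERCLOCKWISE);z=cv2.resize(z,None,fx=6,fy=5,interpolation=cv2.INTER_CUBIC)
cv2.imwrite("pics/w3z.png",cv2.convertScaleAbs(z,alpha=1.6,beta=10)[:600,:800])
E
```

```text
3.625 [611.6  57.9 225.4] [-3.1414e+00 -1.0000e-04  1.0000e-03] [-0.43 -0.29  0.4 ] -0.3
lock [329.6 180.6] 0.66 [617.1  59.8  85. ]
top_left [331.2 163.9] 0.69 [617.7  81.3 116. ]
top_mid [332.5 187.6] 0.88 [618.9  61.7 116. ]
top_mid [416.8 214.4] 0.51 [689.6  38.4 116. ]
bolt_knob [326.7  81.6] 0.76 [614.  143.5 112. ]
[327 191]
[322.25913569 249.76281489]
```

View pics/w3z.png

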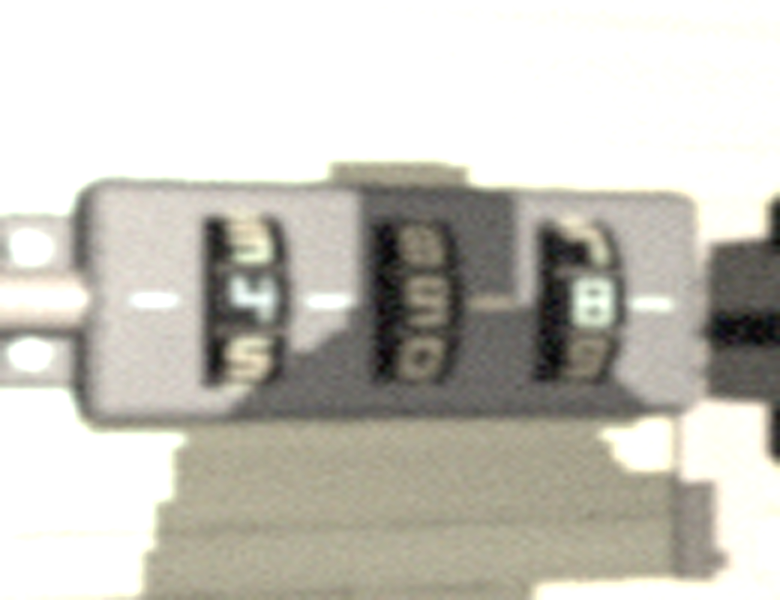

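Call:
move_arm:
  moves:
    - [[0,0.022,0.035,0,0,0],[0.002,0.043,0.07,0,0,0],[0.002,0.043,0.07,0,0,0],[0.002,0.043,0.07,0,0,0],[0.002,0.043,0.07,0,0,0]]

```text
clock: 4.6
eef_pos: [614.9, 15.7, 156.8]
tool_rot: [-3.141, -0.003, 0.002]
force: [0.4, -0.2, 0.7]
width: 0.2
```

```bash
python3 look.py w4; python3 - <<'E'
from h import *
c=cam("wrist")
u=[proj(c,(616,y,116)) for y in (82,58,34)];print(u)
z=c['img'][80:260,250:410]
z=cv2.rotate(z,cv2.ROTATE_90_COUNTERCLOCKWISE);z=cv2.resize(z,None,fx=4,fy=3.75,interpolation=cv2.INTER_CUBIC)
cv2.imwrite("pics/w4z.png",cv2.convertScaleAbs(z,alpha=1.6,beta=10)[:600,:800])
E
```

```text
4.6 [614.9  15.7 156.8] [-3.1406e+00 -2.7000e-03  1.7000e-03] [ 0.38 -0.21  0.65] 0.2
lock [325.1 145.4] 0.55 [616.   59.1  85. ]
top_left [328.  111.1] 0.62 [617.4  82.4 116. ]
top_mid [324.7 149.2] 0.97 [615.6  61.2 116. ]
top_right [324.3 193.4] 0.85 [615.4  34.8 116. ]
[323 154]
[array([327.21959107, 109.91933237]), array([327.11723126, 153.23785599]), array([327.02225688, 193.43087396])]
```

View pics/w4.png

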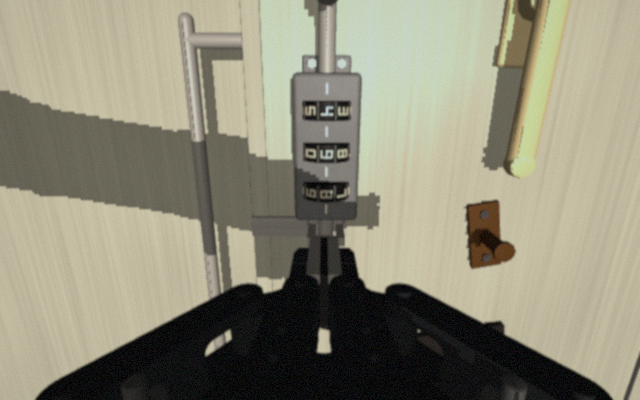

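View pics/w4z.png

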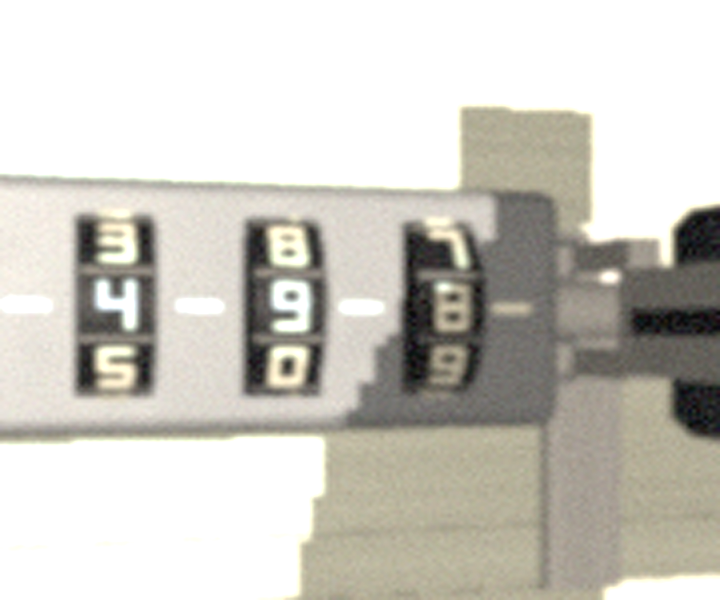

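Call:
move_arm:
  moves:
    - [[0.003,-0.034,0,0,0,0],[0.006,-0.067,0,0,0,0],[0.006,-0.067,0.02,0,0,0],[0.006,-0.067,0.03,0,0,0],[0.006,-0.067,0.03,0,0,0],[0.006,-0.067,0.03,0,0,0]]

```text
clock: 5.7
eef_pos: [620.2, 80.5, 125.8]
tool_rot: [3.141, -0.001, -0.001]
force: [-0.8, 0.7, 0.7]
width: -0.1
```

```bash
python3 - <<'E'
from h import *
for i in range(4):
    s=ctrl.read_state();print(s['clock'],s['eef_pos'].round(2),s['tool_rot'].round(4),s['force'].round(2))
    c=cam("side")
    if i==0: cv2.imwrite("pics/s5.png",cv2.resize(c['img'][100:260,180:400],None,fx=3.5,fy=3.5,interpolation=cv2.INTER_CUBIC))
E
```

```text
5.7 [620.19  80.48 125.81] [ 3.1414e+00 -8.0000e-04 -1.2000e-03] [-0.84  0.72  0.69]
5.75 [620.29  80.63 125.96] [ 3.1415e+00 -1.1000e-03 -1.0000e-03] [-0.33 -0.39  0.77]
5.8 [620.24  80.8  125.97] [-3.1415e+00 -1.1000e-03 -9.0000e-04] [-0.55 -1.1   0.18]
5.85 [620.21  80.94 125.93] [-3.1415e+00 -1.1000e-03 -5.0000e-04] [ 0.09 -0.38  0.77]
```

View pics/s5.png

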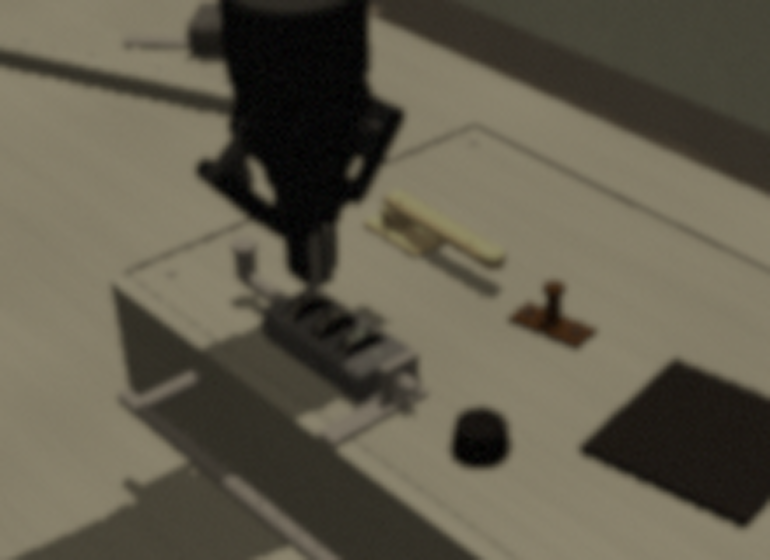

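Call:
move_arm:
  moves:
    - [[0,-0.0015,0.004,0,0,0],[0,-0.0015,0.006,0,0,0],[0,-0.0015,0.007,0,0,0],[0,-0.0015,0.008,0,0,0],[0,-0.0015,0.008,0,0,0],[0,-0.0015,0.008,0,0,0]]

```text
clock: 6.65
eef_pos: [619.8, 82.7, 117.3]
tool_rot: [3.142, -0.0, -0.0]
force: [-0.1, -0.0, -0.0]
width: 0.2
```

Call:
move_arm:
  moves:
    - [[0,0,0.0005,0,0,0],[0,0,0.001,0,0,0],[0,0,0.001,0,0,0],[0,0,0.001,0,0,0]]

```text
clock: 7.15
eef_pos: [619.8, 82.8, 116.3]
tool_rot: [-3.142, 0.0, 0.0]
force: [-0.2, -0.7, 0.6]
width: -0.1
```

Call:
move_arm:
  moves:
    - [[0,0,0.0005,0,0,0],[0,0,0.001,0,0,0],[0,0,0.001,0,0,0],[0,0,0.001,0,0,0]]

```text
clock: 7.65
eef_pos: [620.0, 82.8, 116.0]
tool_rot: [-3.141, -0.001, -0.0]
force: [-1.0, -0.7, 5.5]
width: 0.1
```

Call:
move_arm:
  moves:
    - [[0,0,0.0005,0,0,0],[0,0,0.0005,0,0,0],[0,0,0.0005,0,0,0]]

```text
clock: 8.02
eef_pos: [620.1, 82.8, 116.0]
tool_rot: [-3.141, -0.001, -0.0]
force: [-2.0, -0.5, 7.8]
width: -0.0
```

Call:
move_arm:
  moves:
    - [[0,0,0.0006,0,0,0],[0,0,0.0006,0,0,0],[-0.001,0,0.0006,0,0,0],[-0.002,0,0.0006,0,0,0],[-0.002,0,0.0006,0,0,0]]

```text
clock: 8.65
eef_pos: [619.6, 82.8, 115.9]
tool_rot: [-3.141, -0.004, -0.0]
force: [0.8, -0.1, 9.3]
width: -0.0
```

Call:
move_arm:
  moves:
    - [[-0.001,0,0.0003,0,0,0],[-0.002,0,0.0003,0,0,0],[-0.003,0,0.0003,0,0,0],[-0.004,0,0.0003,0,0,0],[-0.004,0,0.0003,0,0,0],[-0.004,0,0.0003,0,0,0]]

```text
clock: 9.4
eef_pos: [617.8, 82.8, 115.9]
tool_rot: [-3.141, -0.009, -0.0]
force: [4.9, 0.2, 6.7]
width: 0.1
```

Call:
move_arm:
  moves:
    - [[-0.001,0,0.0006,0,0,0],[-0.002,0,0.0006,0,0,0],[-0.003,0,0.0008,0,0,0],[-0.003,0,0.0008,0,0,0],[-0.003,0,0.0008,0,0,0]]

```text
clock: 10.02
eef_pos: [614.1, 82.7, 115.8]
tool_rot: [-3.141, -0.008, -0.0]
force: [0.9, 0.3, 11.5]
width: 0.3
```

Call:
move_arm:
  moves:
    - [[-0.001,0,0,0,0,0],[-0.002,0,0,0,0,0],[-0.002,0,0,0,0,0],[-0.002,0,0,0,0,0]]

```text
clock: 10.52
eef_pos: [611.4, 82.8, 115.7]
tool_rot: [-3.141, -0.006, -0.0]
force: [-0.8, -0.6, 13.3]
width: 0.1
```

Call:
move_arm:
  moves:
    - [[0,0,-0.008,0,0,0],[0.003,0,-0.015,0,0,0],[0.007,0.067,-0.04,0,0,0],[0.007,0.067,-0.04,0,0,0],[0.007,0.067,-0.04,0,0,0]]

```text
clock: 11.15
eef_pos: [615.9, 14.8, 153.3]
tool_rot: [-3.142, -0.0, -0.002]
force: [-0.4, 1.0, 0.1]
width: -0.5
```

```bash
cat > zoom.py <<'E'
import sys
from h import *
s=ctrl.read_state();print(s['clock'],s['eef_pos'].round(2),s['tool_rot'].round(4),s['force'].round(2))
c=cam("wrist")
u=proj(c,(616,58,110)).astype(int);print(u)
y0=max(u[1]-90,0);z=c['img'][y0:y0+180,u[0]-70:u[0]+70]
z=cv2.rotate(z,cv2.ROTATE_90_COUNTERCLOCKWISE);z=cv2.resize(z,None,fx=4,fy=4,interpolation=cv2.INTER_CUBIC)
cv2.imwrite(f"pics/{sys.argv[1]}.png",cv2.convertScaleAbs(z,alpha=1.6,beta=10)[:600,:800])
for t in ("top_left","top_mid","top_right"):
    for q in models.place_of("wrist",t)[:1]: print(t,round(q['score'],2),atz(c,q['uv'],116).round(1))
E
python3 zoom.py w6
```

```text
11.15 [615.9   14.8  153.34] [-3.1416e+00 -3.0000e-04 -2.2000e-03] [-0.38  0.99  0.11]
[323 152]
top_left 0.75 [617.1  81.1 116. ]
top_mid 0.76 [616.5  60.6 116. ]
top_right 0.8 [614.4  35.2 116. ]
```

View pics/w6.png

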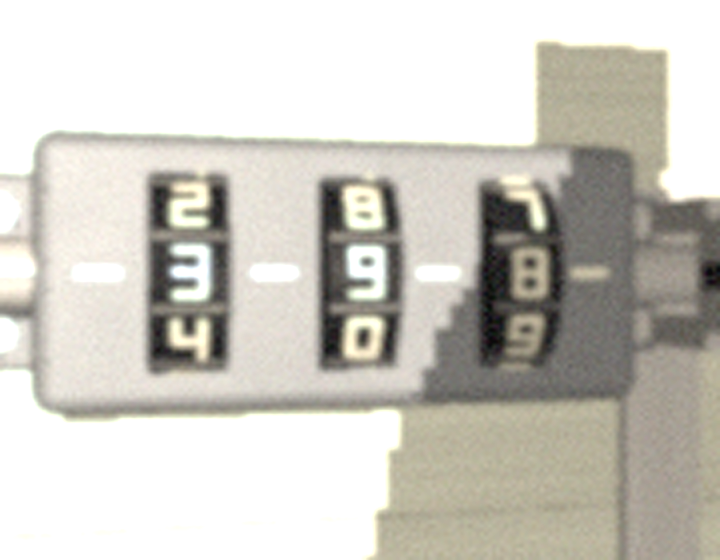

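Call:
move_arm:
  moves:
    - [[0.004,-0.0435,0.005,0,0,0],[0.004,-0.0435,0.025,0,0,0],[0.004,-0.0435,0.033,0,0,0],[0.004,-0.0435,0.035,0,0,0],[0.004,-0.0435,0.0365,0,0,0],[0.004,-0.0435,0.0375,0,0,0],[0.004,-0.0435,0.0382,0,0,0],[0.004,-0.0435,0.0382,0,0,0],[0.004,-0.0435,0.0382,0,0,0]]

```text
clock: 12.48
eef_pos: [620.3, 58.8, 116.0]
tool_rot: [-3.142, -0.001, -0.0]
force: [-0.8, -0.2, 4.8]
width: 0.3
```

Call:
move_arm:
  moves:
    - [[0,0,0.0008,0,0,0],[0,0,0.0011,0,0,0],[-0.001,0,0.0011,0,0,0],[-0.002,0,0.0011,0,0,0],[-0.003,0,0.0013,0,0,0],[-0.004,0,0.0013,0,0,0],[-0.005,0,0.0015,0,0,0],[-0.006,0,0.0015,0,0,0]]

```text
clock: 13.48
eef_pos: [618.3, 58.9, 115.9]
tool_rot: [-3.142, -0.01, -0.001]
force: [5.1, -0.6, 5.8]
width: 0.1
```

Call:
move_arm:
  moves:
    - [[-0.001,0,0.0006,0,0,0],[-0.002,0,0.0006,0,0,0],[-0.003,0,0.0006,0,0,0],[-0.004,0,0.0006,0,0,0],[-0.005,0,0.0006,0,0,0],[-0.005,0,0.0006,0,0,0]]

```text
clock: 14.22
eef_pos: [611.6, 58.9, 115.8]
tool_rot: [-3.141, -0.007, -0.001]
force: [0.5, 0.3, 13.7]
width: -0.1
```

Call:
move_arm:
  moves:
    - [[0,0,-0.008,0,0,0],[0.003,0,-0.015,0,0,0],[0.011,0.024,-0.015,0,0,0],[0.011,0.024,-0.012,0,0,0],[0.011,0.024,-0.006,0,0,0],[0.011,0.024,-0.004,0,0,0],[0.011,0.024,-0.0025,0,0,0],[0.011,0.024,-0.002,0,0,0],[0.011,0.024,-0.002,0,0,0]]

```text
clock: 15.35
eef_pos: [619.3, 36.7, 115.9]
tool_rot: [-3.14, 0.001, 0.001]
force: [-2.9, 0.7, 10.5]
width: 0.2
```

Call:
move_arm:
  moves:
    - [[0,0,0.0008,0,0,0],[0,0,0.0011,0,0,0],[-0.001,0,0.0011,0,0,0],[-0.002,0,0.0011,0,0,0],[-0.003,0,0.0013,0,0,0],[-0.004,0,0.0013,0,0,0],[-0.005,0,0.0015,0,0,0],[-0.006,0,0.0015,0,0,0]]

```text
clock: 16.35
eef_pos: [617.9, 36.7, 115.9]
tool_rot: [-3.14, -0.009, 0.001]
force: [4.2, 1.3, 9.0]
width: 0.1
```

Call:
move_arm:
  moves:
    - [[-0.001,0,0.0006,0,0,0],[-0.002,0,0.0006,0,0,0],[-0.003,0,0.0006,0,0,0],[-0.004,0,0.0006,0,0,0],[-0.005,0,0.0006,0,0,0],[-0.005,0,0.0006,0,0,0]]

```text
clock: 17.1
eef_pos: [611.9, 36.7, 115.7]
tool_rot: [-3.14, -0.007, 0.001]
force: [-0.1, 0.9, 14.8]
width: -0.1
```

Call:
move_arm:
  moves:
    - [[0,0,-0.008,0,0,0],[0.003,0,-0.013,0,0,0],[0.011,0,-0.013,0,0,0],[0.011,0,-0.008,0,0,0],[0.011,0,-0.006,0,0,0],[0.011,0,-0.004,0,0,0],[0.011,0,-0.0025,0,0,0],[0.011,0,-0.002,0,0,0],[0.011,0,-0.002,0,0,0]]

```text
clock: 18.23
eef_pos: [619.7, 35.1, 115.9]
tool_rot: [-3.141, -0.0, -0.0]
force: [-2.7, 0.3, 8.7]
width: 0.2
```

Call:
move_arm:
  moves:
    - [[0,0,0.0008,0,0,0],[0,0,0.0011,0,0,0],[-0.001,0,0.0011,0,0,0],[-0.002,0,0.0011,0,0,0],[-0.003,0,0.0013,0,0,0],[-0.004,0,0.0013,0,0,0],[-0.005,0,0.0015,0,0,0],[-0.006,0,0.0015,0,0,0]]

```text
clock: 19.23
eef_pos: [618.3, 35.2, 115.9]
tool_rot: [-3.141, -0.01, -0.0]
force: [4.3, -0.1, 7.7]
width: 0.2
```

Call:
move_arm:
  moves:
    - [[-0.001,0,0.0006,0,0,0],[-0.002,0,0.0006,0,0,0],[-0.003,0,0.0006,0,0,0],[-0.004,0,0.0006,0,0,0],[-0.005,0,0.0006,0,0,0],[-0.005,0,0.0006,0,0,0]]

```text
clock: 19.98
eef_pos: [611.9, 35.2, 115.7]
tool_rot: [-3.141, -0.007, -0.0]
force: [-0.2, 0.6, 15.4]
width: -0.2
```

Call:
move_arm:
  moves:
    - [[0,0,-0.008,0,0,0],[0.003,0,-0.015,0,0,0],[0.007,0.02,-0.04,0,0,0],[0.007,0.02,-0.04,0,0,0],[0.007,0.02,-0.04,0,0,0]]

```text
clock: 20.6
eef_pos: [615.2, 16.1, 151.9]
tool_rot: [-3.141, 0.001, 0.0]
force: [0.4, 0.6, 0.7]
width: -0.2
```

```bash
python3 zoom.py w7
```

```text
20.6 [615.17  16.07 151.87] [-3.1408e+00  1.4000e-03  2.0000e-04] [0.39 0.56 0.67]
[325 155]
top_left 0.56 [617.9  82.5 116. ]
top_mid 0.61 [617.2  60.6 116. ]
top_right 0.88 [616.4  34.  116. ]
```

View pics/w7.png

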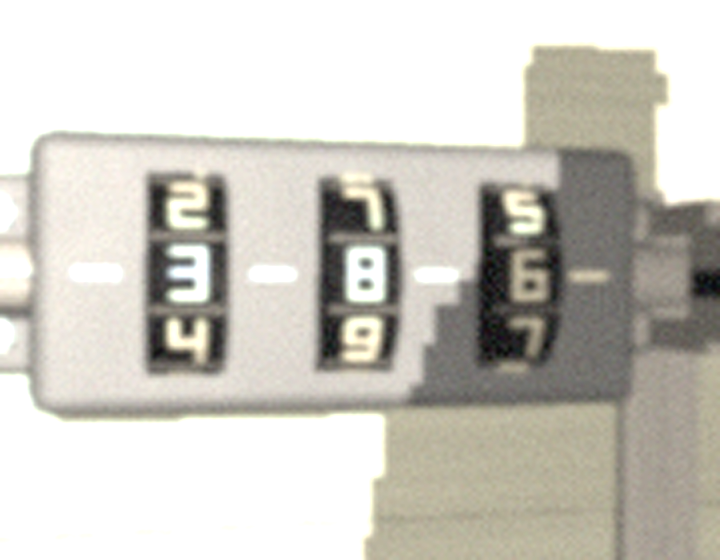

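Shows 3-8-6; one more step on the right wheel.

Call:
move_arm:
  moves:
    - [[0.004,-0.02,0.005,0,0,0],[0.004,-0.02,0.025,0,0,0],[0.004,-0.02,0.033,0,0,0],[0.004,-0.02,0.035,0,0,0],[0.004,-0.02,0.0365,0,0,0],[0.004,-0.02,0.0375,0,0,0],[0.004,-0.02,0.0379,0,0,0],[0.004,-0.02,0.0379,0,0,0]]

```text
clock: 21.8
eef_pos: [620.3, 35.3, 116.0]
tool_rot: [-3.141, -0.002, -0.0]
force: [-1.5, 0.6, 5.7]
width: 0.3
```

Call:
move_arm:
  moves:
    - [[0,0,0.0008,0,0,0],[0,0,0.0011,0,0,0],[-0.001,0,0.0011,0,0,0],[-0.002,0,0.0011,0,0,0],[-0.003,0,0.0013,0,0,0],[-0.004,0,0.0013,0,0,0],[-0.005,0,0.0015,0,0,0],[-0.006,0,0.0015,0,0,0]]

```text
clock: 22.8
eef_pos: [618.4, 35.2, 115.9]
tool_rot: [-3.141, -0.01, -0.0]
force: [3.8, 1.3, 5.2]
width: 0.1
```

Call:
move_arm:
  moves:
    - [[-0.001,0,0.0006,0,0,0],[-0.002,0,0.0006,0,0,0],[-0.003,0,0.0006,0,0,0],[-0.004,0,0.0006,0,0,0],[-0.005,0,0.0006,0,0,0],[-0.005,0,0.0006,0,0,0]]

```text
clock: 23.55
eef_pos: [611.7, 35.2, 115.7]
tool_rot: [-3.141, -0.007, -0.0]
force: [-0.3, 0.3, 12.9]
width: 0.1
```

Call:
move_arm:
  moves:
    - [[0,0,-0.008,0,0,0],[0.003,0,-0.015,0,0,0],[0.007,0.02,-0.04,0,0,0],[0.007,0.02,-0.04,0,0,0],[0.007,0.02,-0.04,0,0,0]]

```text
clock: 24.18
eef_pos: [615.2, 16.0, 152.0]
tool_rot: [-3.141, 0.001, 0.0]
force: [-0.0, 0.2, 0.8]
width: -0.1
```

```bash
python3 zoom.py w8; python3 - <<'E'
from h import *
c=cam("wrist")
cv2.imwrite("pics/w8f.png",c['img'])
cs=cam("side");ct=cam("top")
print([ (np.round(q['uv'],1),round(q['score'],2),atz(c,q['uv'],112).round(1)) for q in models.place_of("wrist","bolt_knob")])
q=models.place_of("side","bolt_knob");q2=models.place_of("top","bolt_knob");print(q,q2)
E
```

```text
24.175 [615.24  16.04 152.  ] [-3.1408e+00  1.2000e-03  1.0000e-04] [-0.02  0.25  0.8 ]
[324 155]
top_left 0.66 [618.1  81.6 116. ]
top_mid 0.94 [616.8  61.7 116. ]
top_right 0.69 [616.9  35.1 116. ]
[(array([439.3, 197.2]), 0.3, array([684. ,  33.2, 112. ]))]
[{'uv': [251.7, 174.8], 'score': 0.55}, {'uv': [300.8, 163.5], 'score': 0.37}] []
```

View pics/w8.png

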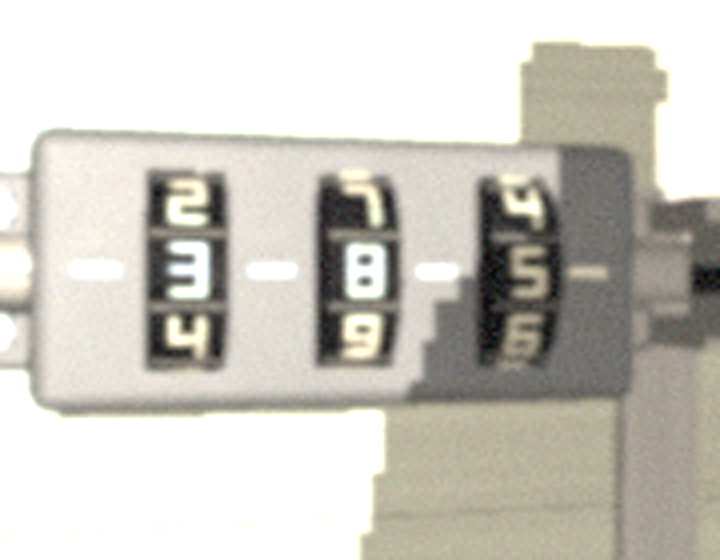

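Call:
move_arm:
  moves:
    - [[0.001,-0.052,-0.003,0,0,0],[0.001,-0.1035,-0.003,0,0,0],[0.001,-0.1035,0.01,0,0,0],[0.001,-0.1035,0.02,0,0,0],[0.001,-0.1035,0.032,0,0,0],[0.001,-0.1035,0.038,0,0,0],[0.001,-0.1035,0.043,0,0,0],[0.001,-0.1035,0.043,0,0,0]]

```text
clock: 25.68
eef_pos: [616.7, 118.4, 109.3]
tool_rot: [3.141, 0.0, -0.001]
force: [-0.1, -0.6, 0.1]
width: -0.0
```

```bash
python3 - <<'E'
from h import *
c=cam("wrist");cv2.imwrite("pics/w9.png",c['img'])
c=cam("side");cv2.imwrite("pics/s9.png",cv2.resize(c['img'][100:260,180:400],None,fx=3.5,fy=3.5,interpolation=cv2.INTER_CUBIC))
E
```

```text
(no output)
```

View pics/w9.png

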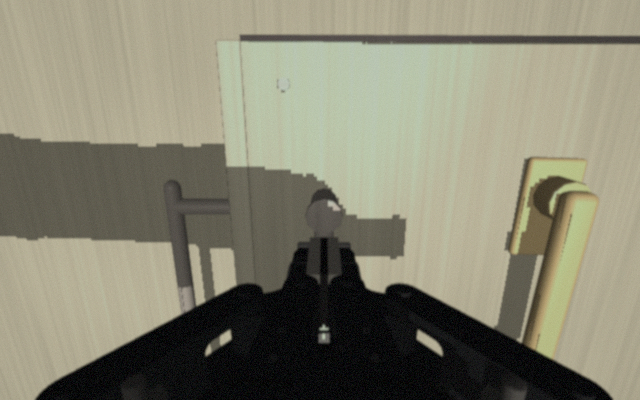

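View pics/s9.png

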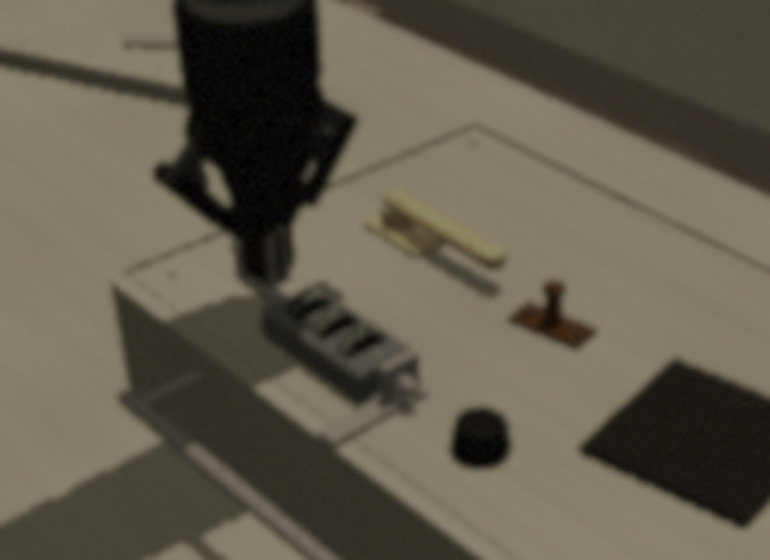

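Call:
move_arm:
  moves:
    - [[0,-0.003,0,0,0,0],[0,-0.006,0,0,0,0],[0,-0.009,0,0,0,0],[0,-0.011,0,0,0,0],[0,-0.013,0,0,0,0],[0,-0.015,0,0,0,0],[0,-0.017,0,0,0,0],[0,-0.019,0,0,0,0],[0,-0.021,0,0,0,0],[0,-0.023,0,0,0,0],[0,-0.025,0,0,0,0],[0,-0.027,0,0,0,0],[0,-0.028,0,0,0,0],[0,-0.028,0,0,0,0]]

```text
clock: 27.52
eef_pos: [616.7, 147.1, 109.5]
tool_rot: [-3.141, 0.0, 0.0]
force: [1.8, -1.2, -0.0]
width: -0.4
```

Call:
move_arm:
  moves:
    - [[0,-0.001,0,0,0,0],[0,-0.002,0,0,0,0],[0,-0.003,0,0,0,0],[0,-0.003,0,0,0,0]]

```text
clock: 28.02
eef_pos: [616.6, 148.2, 109.5]
tool_rot: [3.14, 0.0, -0.001]
force: [-0.1, -5.2, 0.4]
width: -0.3
```

Call:
move_arm:
  moves:
    - [[0,-0.001,0,0,0,0],[0,-0.001,0,0,0,0],[0,-0.001,0,0,0,0]]

```text
clock: 28.4
eef_pos: [616.7, 148.3, 109.5]
tool_rot: [3.139, 0.001, -0.002]
force: [0.3, -5.9, 1.0]
width: 0.2
```

Call:
move_arm:
  moves:
    - [[0,0.006,0,0,0,0],[0,0.009,-0.005,0,0,0],[0,0.009,-0.03,0,0,0],[0,0.05,-0.08,0,0,0],[0,0.095,-0.1,0,0,0],[0,0.095,-0.1,0,0,0],[0,0.095,-0.1,0,0,0]]

```text
clock: 29.28
eef_pos: [616.6, 57.2, 209.6]
tool_rot: [-3.14, 0.0, 0.001]
force: [0.3, 0.8, -0.1]
width: -0.1
```

```bash
python3 zoom.py w10; python3 - <<'E'
from h import *
s=ctrl.read_state()
c=cam("wrist");cv2.imwrite("pics/w10f.png",c['img'])
print([ (np.round(q['uv'],1),round(q['score'],2),atz(c,q['uv'],112).round(1)) for q in models.place_of("wrist","bolt_knob")])
for n in("side","top"):
    c=cam(n);print([ (n,np.round(q['uv'],1),round(q['score'],2),atz(c,q['uv'],60).round(1)) for q in models.place_of(n,"handle")])
    for uv in ([(228,273),(379,275)] if n=="top" else []): print(atz(c,uv,60))
E
```

```text
29.275 [616.57  57.19 209.65] [-3.1396e+00  2.0000e-04  6.0000e-04] [ 0.28  0.78 -0.08]
[322 194]
top_left 0.87 [617.2  82.2 116. ]
top_mid 0.64 [616.2  63.6 116. ]
top_right 0.56 [614.5  35.2 116. ]
[(array([324.9,  47.3]), 0.66, array([616.9, 164.7, 112. ]))]
[('side', array([287. , 274.1]), 0.62, array([518.4, -91.2,  60. ]))]
[('top', array([353.5, 275.5]), 0.66, array([521.8, -96.2,  60. ])), ('top', array([332.7, 220.1]), 0.59, array([623.7, -56.4,  60. ]))]
[522.72676066 135.18204722  60.        ]
[ 523.46081858 -143.42547308   60.        ]
```

View pics/w10f.png

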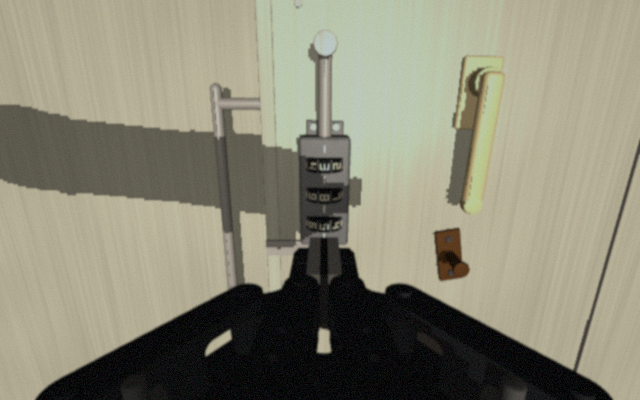

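Call:
move_arm:
  moves:
    - [[-0.024,0.039,0,0,0,0],[-0.048,0.078,0,0,0,0],[-0.072,0.117,0.02,0,0,0],[-0.072,0.117,0.06,0,0,0],[-0.072,0.117,0.1,0,0,0],[-0.072,0.117,0.1,0,0,0],[-0.072,0.117,0.1,0,0,0]]

```text
clock: 30.65
eef_pos: [545.7, -61.5, 110.7]
tool_rot: [3.141, -0.002, -0.0]
force: [-0.0, 0.2, 0.3]
width: -0.0
```

```bash
python3 - <<'E'
from h import *
s=ctrl.read_state();print(s['eef_pos'])
c=cam("wrist");cv2.imwrite("pics/w11.png",c['img'])
print([ (np.round(q['uv'],1),round(q['score'],2),atz(c,q['uv'],60).round(1)) for q in models.place_of("wrist","handle")])
c=cam("side");cv2.imwrite("pics/s11.png",cv2.resize(c['img'][130:330,180:400],None,fx=3,fy=3,interpolation=cv2.INTER_CUBIC))
E
```

```text
[545.67514924 -61.47339521 110.69017877]
[(array([290.1, 258.1]), 0.82, array([523.3, -90.5,  60. ]))]
```

View pics/w11.png

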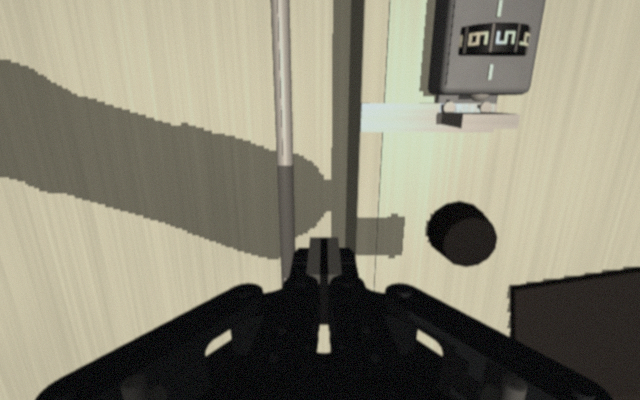

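View pics/s11.png

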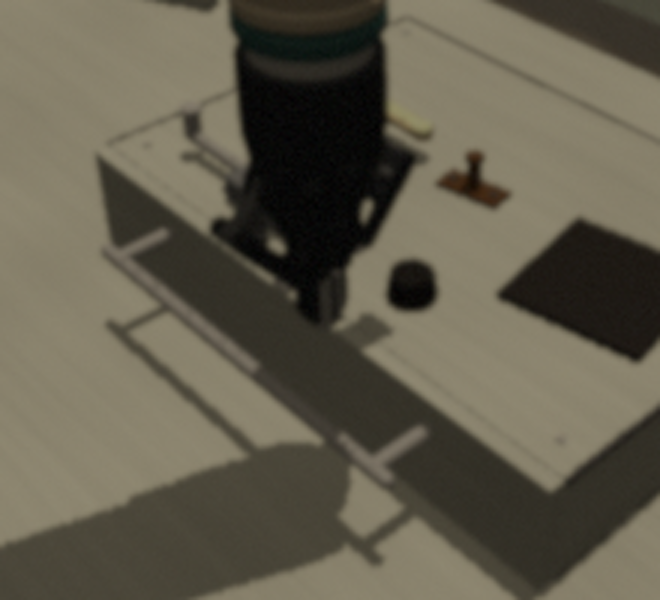

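Call:
move_arm:
  moves:
    - [[-0.003,0,0.015,0,0,0],[-0.003,0,0.03,0,0,0],[-0.003,0,0.042,0,0,0],[-0.003,0,0.05,0,0,0],[-0.003,0,0.056,0,0,0],[-0.003,0,0.058,0,0,0],[-0.003,0,0.058,0,0,0]]

```text
clock: 31.68
eef_pos: [541.8, -61.3, 51.6]
tool_rot: [3.142, -0.0, -0.0]
force: [0.6, 0.4, 1.2]
width: 0.1
```

Free of contact. Pull slowly.

Call:
move_arm:
  moves:
    - [[-0.004,0,0,0,0,0],[-0.008,0,0,0,0,0],[-0.012,0,0,0,0,0],[-0.016,0,0,0,0,0],[-0.02,0,0,0,0,0],[-0.024,0,0,0,0,0],[-0.028,0,0,0,0,0],[-0.032,0,0,0,0,0]]

```text
clock: 32.67
eef_pos: [509.7, -61.2, 51.8]
tool_rot: [-3.142, -0.0, -0.0]
force: [2.3, 0.6, 5.2]
width: -0.3
```

Call:
move_arm:
  moves:
    - [[-0.005,0,0,0,0,0],[-0.01,0,0,0,0,0],[-0.015,0,0,0,0,0],[-0.02,0,0,0,0,0],[-0.025,0,0,0,0,0],[-0.03,0,0,0,0,0],[-0.035,0,0,0,0,0],[-0.04,0,0,0,0,0],[-0.045,0,0,0,0,0],[-0.05,0,0,0,0,0],[-0.055,0,0,0,0,0],[-0.059,0,0,0,0,0],[-0.06,0,0,0,0,0],[-0.06,0,0,0,0,0],[-0.06,0,0,0,0,0]]

```text
clock: 34.55
eef_pos: [448.9, -61.2, 51.3]
tool_rot: [-3.141, 0.002, -0.0]
force: [0.6, -0.3, -0.0]
width: 0.1
```

```bash
python3 - <<'E'
from h import *
s=ctrl.read_state();print(s['eef_pos'],s['force'])
c=cam("wrist");cv2.imwrite("pics/w12.png",c['img'])
c=cam("side");cv2.imwrite("pics/s12.png",cv2.resize(c['img'][130:330,180:400],None,fx=3,fy=3,interpolation=cv2.INTER_CUBIC))
E
```

```text
[448.93952098 -61.15645474  51.2700641 ] [ 0.58104985 -0.28421118 -0.04632851]
```

View pics/w12.png

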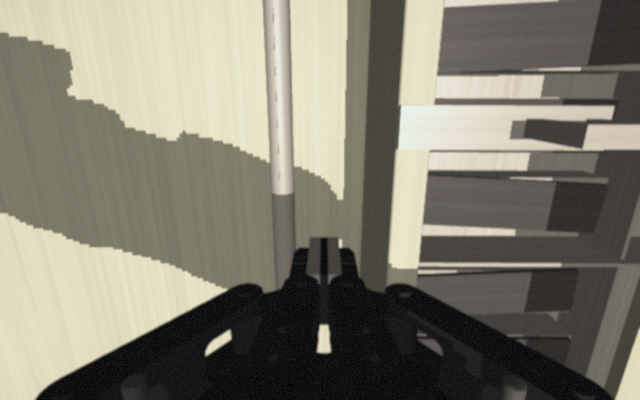

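View pics/s12.png

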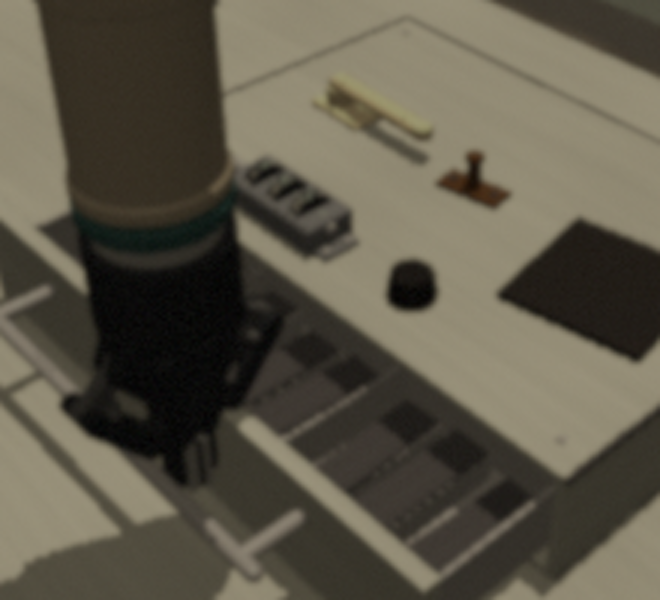

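Call:
move_arm:
  moves:
    - [[0.005,0,0,0,0,0],[0.006,0,-0.01,0,0,0],[0.006,0,-0.04,0,0,0],[0.006,0,-0.09,0,0,0],[0.006,0,-0.14,0,0,0],[0.05,-0.04,-0.16,0,0,0],[0.1,-0.09,-0.16,0,0,0],[0.15,-0.115,-0.16,0,0,0],[0.17,-0.118,-0.16,0,0,0],[0.17,-0.118,-0.16,0,0,0],[0.17,-0.118,-0.16,0,0,0],[0.17,-0.118,-0.16,0,0,0]]

```text
clock: 36.15
eef_pos: [618.7, 56.0, 212.0]
tool_rot: [-3.142, 0.001, -0.001]
force: [-0.7, 0.0, 0.5]
width: -0.1
```

```bash
python3 zoom.py w13; python3 - <<'E'
from h import *
c=cam("wrist")
print([ (np.round(q['uv'],1),round(q['score'],2),atz(c,q['uv'],112).round(1)) for q in models.place_of("wrist","bolt_knob")])
for n in("top","side"):
    c=cam(n);cv2.imwrite(f"pics/{n}13.png",c['img'])
    for t,z in dict(handle=60,fanlight_mid=98,peg_mid=95,bumper_mid=95,glass_mid=88).items():
        print(n,t,[(round(q['score'],2),atz(c,q['uv'],z).round(1)) for q in models.place_of(n,t)[:2]])
E
```

```text
36.15 [618.7   56.05 211.98] [-3.1415e+00  7.0000e-04 -1.3000e-03] [-0.67  0.01  0.45]
[320 192]
top_left 0.71 [616.8  83.4 116. ]
top_right 0.76 [614.3  33.2 116. ]
[(array([322.2,  45.9]), 0.62, array([618.6, 164.9, 112. ]))]
top handle [(0.59, array([430.5, -92.5,  60. ]))]
top fanlight_mid [(0.42, array([ 710.3, -133.5,   98. ]))]
top peg_mid [(0.86, array([729.5,  -7.3,  95. ]))]
top bumper_mid [(0.78, array([620.3, -54.3,  95. ]))]
top glass_mid [(0.67, array([ 716.7, -132.3,   88. ]))]
side handle [(0.78, array([426.5, -92.3,  60. ])), (0.28, array([664. , 241.1,  60. ]))]
side fanlight_mid [(0.65, array([740.3, 127.9,  98. ]))]
side peg_mid [(0.76, array([734.2,  -4.7,  95. ]))]
side bumper_mid [(0.82, array([617.3, -58.9,  95. ]))]
side glass_mid [(0.63, array([ 713.1, -146.1,   88. ]))]
```

View pics/w13.png

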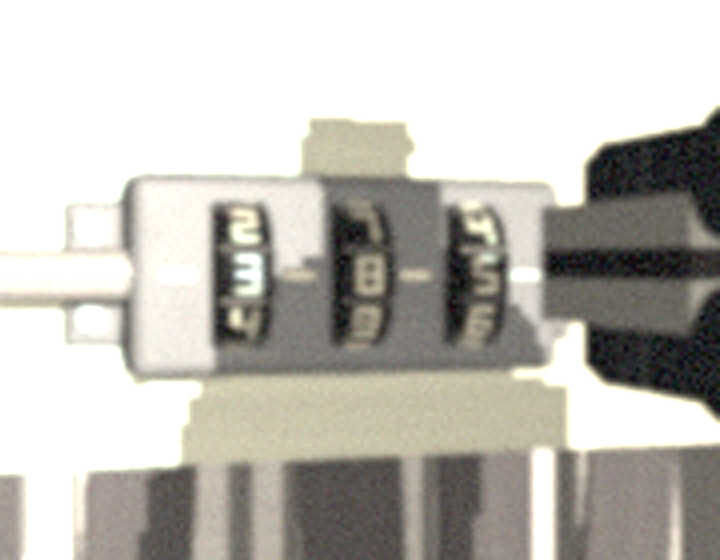

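View pics/side13.png

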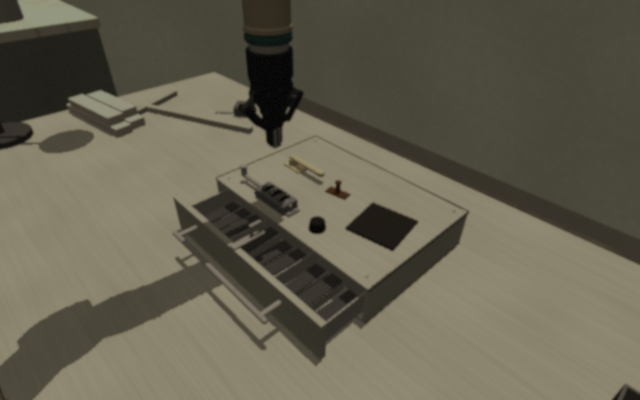

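The code reads 3-8-5, the knob is at y ≈ 165 (21 mm back), and the drawer is out about 92 mm. The four things lie where they were, and the arm is clear.

```bash
python3 -c "
from cell import job
print(job.finish_job())"
```

```text
the job is handed in; nothing more can be done
None
```

The drawer is unlocked and pulled out, and I handed the job in at about 36 s of the 72 s allowed; no verdict was reported.

- **Wheels:** they started at 4-9-8. I rolled the left wheel one digit, the middle one digit and the right three digits towards the front. The last wrist picture reads 3-8-5, in line with the index marks. The highest force I read on the lock was about 15 N, but it was read only at the end of each move, so peaks in between were not seen.
- **Bolt:** I pushed the knob until it met its stop. It measured about 21 mm back, and still did after the drawer was pulled.
- **Drawer:** the handle moved from x ≈ 523 to about 430 mm, so the drawer is out by about 92 mm, and the arm has let go and moved clear. I expected about 85 mm from the length of the pull, so the drawer may have run on a little; both are well over 60 mm.
- **Things on top:** the peg, bumper and glass were found within about 4 mm of their starting places, comparing each camera with itself; the peg was first found only in the top picture.
- **One check disagreed:** for the fanlight handle the top-camera network pointed at the glass instead (low score, 0.42), with the arm partly over the unit. The side camera put it about 8 mm from its first reading. The picture shows it lying as before, and the arm never went near it.

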